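# Hold back the belt tensioner of a slide-conveyor drive

### The job

The slide conveyor's drive unit needs a new belt: pick up the yellow pry tool, use its steel blade in the notch at the front to lever up the clear hinged cover, and get the cover standing fully open. Lay the tool back down on the bench clear of the unit, then with the gripper's fingers push the orange roller on the sprung tensioner arm to the left, past its ratchet click and well beyond the point where the ratchet would catch it, and finish while still holding it back there against its spring (do not let go). Leave the oil bottle, stain jar and slide box where they are.

Things in the scene. Friction and masses are not known exactly. Their poses are not given: they have to be found in the camera images.
- drive: the fixed drive unit: white and blue open-topped box, 176 (x) by 216 (y) by 60 mm high, on the bench under a clear cover. Origin: centre of its underside, at bench height; x points from its front (robot side) to its back, y to its left, z up. Walls 10 mm thick; bay inside 156 by 196 mm, floor at z = 12 mm. Two aluminium pulleys, 37 mm high, 34 mm across, stand in it at x = 35, y = +70 and -75 mm
- front_notch (a point): middle of the top of the low blue part of the front wall, at x = -83, y = 0, z = 42 mm of the unit. This notch is 60 mm wide (y -30 to +30) and leaves a gap 18 mm high (z 42 to 60) under the closed cover for the blade; behind it the bay is free for 45 mm
- cover (a joint): the clear cover with a blue front rail, 187 mm from hinge to front edge, 216 mm wide, 4 to 5 mm thick, 0.12 kg, hinged on the unit's top rear edge. 0 = closed (level on the walls), grows as the front edge goes up and back, stop at 1.95 rad; fully open from 1.4 rad on. The hinge is stiff (friction 0.15 N m): it stays at any angle where it is left
- cover_lip (a point): middle of the lower front edge of the cover (moves with it). Closed, it is at x = -99, y = 0, z = 60 mm of the drive unit, 11 mm in front of the front wall
- cover_hinge (a point): middle of the hinge line, fixed at x = 88, y = 0, z = 62 mm of the drive unit; the cover turns about the unit's y axis through it; the cover's underside lies 2 mm below this line when closed
- tensioner (a joint): the sprung steel tensioner arm, orange roller at its front end. 0 = sprung out fully to the unit's right; grows as the roller is pushed to the unit's left (+y); stop at 1.1 rad. The ratchet clicks at about 0.55 rad; let go after that, the arm falls back to 0.55, where the pawl catches it. Well beyond the catch means over 0.68 rad; 0.85 is a good place to hold
- tensioner_pivot (a point): the arm's vertical pivot axis, fixed at x = 30, y = 0 mm of the unit. The roller stands 65 mm from it: with arm angle q, at x = 30 - 65 cos(q - 0.55), y = 65 sin(q - 0.55) mm of the unit, so at y = -34 at rest, 0 at the catch, +19 at 0.85 rad. Force needed at the roller: about 3 N at rest, 7 N at 0.85 rad, 8 N to get past the pawl. A low brass pawl lies behind the pivot
- tensioner_roller (a point): centre of the orange idler roller (moves with the arm): an upright cylinder 18 mm in diameter, z from 23 to 51 mm above the bench, this point 37 mm above the bench; free space to its right for closed fingers (about 45 mm to the side wall)
- pry_tool: the pry tool lying flat on the bench, 0.08 kg: yellow handle 90 mm long (x -45 to 45), 22 mm wide, 20 mm high, and a flat steel blade 16 mm wide, 3 mm thick, reaching from the handle to x = 115 mm at half the handle's height (z = 10 mm). Origin: centre of the handle's underside; x along the tool to the blade's tip, z up
- tool_grip (a point): good place to grip the handle across its 22 mm width: x = 15, z = 10 mm of the tool, near its centre of mass, 100 mm behind the tip
- tool_tip (a point): middle of the end of the blade, x = 115, z = 10 mm of the tool
- oil_bottle: small amber oil bottle, 38 mm diameter, 75 mm high, upright, loose; a bystander; origin at the centre of its underside
- stain_jar: clear jar with red lid, 52 mm diameter, 65 mm high, loose; a bystander; origin at the centre of its underside
- slide_box: closed blue and white slide box 86 x 61 x 34 mm, loose; a bystander; origin at the centre of its underside
Not all that is in view belongs to the job. Of the things that look like the pry_tool, take the one that is farthest to the robot's left at the start.

How it is judged:
By the outcome, as a careful person would: the job done as asked, in the order asked, and still so for the second after the job is handed in, while the arm keeps its last pose, push and grip.
It also fails if it takes over 61 s, if anything falls off the work surface, if the arm or the gripper's body presses on something with over 40 N, if the wrist force passes 120 N, or if a joint passes its speed limit or range.

### The arm

A 6-joint arm with a two-finger parallel gripper is mounted at the origin on the work surface. World frame = base frame: x ahead of the robot, y to its left, z up, the work surface at z = 0. Lengths are in m, angles in rad, forces in N, time in s.
With the tool pointing down it reaches from about 0.225 to 0.725 m from the base axis. Payload 3.1 kg.
Tool frame: the origin (TCP) lies at the very end of the fingers, on their centre line; the grasp point (between the pads) lies 19 mm behind it; z points along the fingers, y is the line along which they close (so a half turn about z gives the same grasp; the last joint's range is limited). The gripper opens to 85 mm and grips with 20 to 120 N. Pads are 22 mm wide; open, the fingers measure 114 mm over their backs; the gripper's body (76 mm by 85 mm) begins 54 mm behind the grasp point. The pads swing forward as they close: fully open they stand 13 mm farther back than shut.
Start: joints at [1.136, 0.048, 0.099, 1.622, 0, 1.443], TCP at [0.159, 0.5, 0.231] pointing down, gripper open.
Joint ranges: [-2.91, 2.91], [-0.99, 1.94], [-1.21, 1.42], [-2.12, 2.29], [-1.49, 1.47], [-3.14, 3.14]. Speed limits (rad/s): [2.79, 2.79, 3.14, 3.14, 3.14, 3.14].

### API

Orientations are given as a unit quaternion [x, y, z, w].
In Python, from workcell import manip, vision, job gives the robot as it stands.
- The arm moves only by the shell command python3 -m pendant 'ROWS'. ROWS is a JSON object whose one key "plan" holds a list of rows, each a list of 5 numbers: the shift along the tool's x, y, z in m, then the turn about the tool's z in rad, then the closure, from 0 (fully open) to 1 (shut). In form: {"plan": [[tx, ty, tz, yaw, claw], ...]}. A call has 1 to 12 rows; each row shifts and turns the commanded pose from where the row before left it, along the tool's axes as they then stand; what a row does not reach is not made up. A row lasts 1/10 s, in which the tool goes at most 50 mm and 8.59 degrees, less where a joint would pass 70% of its speed; a pose out of reach is approached as far as the arm can. A call is refused whole if a number of a shift passes 0.05 or a number of a turn 0.15, either way. A call with a gripper value outside its range is refused whole. The fingers move at their own pace and stop on an object; the grip force is fixed at half the most. Time passes only in rows, so rows that do not move let the fingers close. It gives the time, the measured TCP pose, the force, the opening and the grip force at its end, in the units of the state.
- manip.observe(): the state, without advancing time (a new reading comes with each control period).
- vision.snapshot(name): name is "side" or "top" or "wrist"; returns a dict with "frame" (384x512x3 uint8, red, green, blue), "range_z" (384x512 float32, m along the optical axis (not along the pixel's ray), 0 where there is no reading), "mtx" (3x3 intrinsics, pixels), "distortion" ([k1, k2, p1, p2, k3] as OpenCV has them; the pictures are not rectified), "world_from_camera" (4x4, takes a point from camera to world coordinates). Camera axes: x right, y down, z forward; pixel columns grow to the right and rows downward; lengths in m; the calibration is good to about 2 mm. A picture is of the moment at which its call begins.
- job.finish_job(): hands the job in; it is judged then, once.
The state is a dict: "time": time; "q": joint angles; "joint_velocities": joint speeds; "effort": joint torques, N m; "tcp_pos": TCP position; "tcp_rot": TCP orientation; "ft_force": force on the tool from outside, world axes, zero at the start; "torque": the same for the moment, N m; "gripper_width": finger opening in m; "grip_force": force on a finger pad.
Only numpy, scipy, OpenCV 4.12 (cv2) and the standard library are available. Lean on these libraries where they do the work, as an engineer would, in place of code of your own. Each camera call takes 0.05 s, during which the arm holds its last target. There are 200 camera calls.

## Working session

There is one attempt and no reset: what is moved stays moved. The work goes in short steps, Python scripts to look and compute and a shell command to move; the robot and the scene stay as the last step left them, time stands still between calls to the robot, and variables do not carry over. Pictures are saved under pics/ and viewed, at most 10 in all, crops included, and the job is handed in when it is done.

```bash
ls; mkdir -p pics
python3 - <<'E'
from workcell import manip, vision
import cv2,numpy as np
print(manip.observe())
for n in("top","side"):
    s=vision.snapshot(n); cv2.imwrite(f"pics/{n}0.png",s["frame"][...,::-1]); np.savez(f"pics/{n}0.npz",**s)
    print(n,s["mtx"].tolist(),s["distortion"],s["world_from_camera"].round(3).tolist())
E
```

```text
pics
{'time': 0.0, 'q': array([1.13616802e+00, 4.87368983e-02, 9.75697970e-02, 1.62198740e+00,
       3.57823050e-05, 1.44304753e+00]), 'joint_velocities': array([-1.45600834e-03, -1.91262979e-04,  2.63608424e-05, -1.20852280e-03,
        1.00922120e-03, -8.75925452e-04]), 'effort': array([ 7.02322654e-05, -3.38780594e+01,  3.20016897e+01,  2.00713350e-02,
       -2.01800526e-04, -6.84736150e-06]), 'tcp_pos': array([0.15830995, 0.49991918, 0.2301103 ]), 'tcp_rot': array([ 1.52838284e-01,  9.88250509e-01, -1.12781650e-03, -3.44382833e-04]), 'ft_force': array([-0.27206138, -1.00179645,  0.29399783]), 'torque': array([-0.0171092 , -0.01887874, -0.03317603]), 'grip_force': 0.0, 'gripper_width': 0.08543785834510517}
top [[482.5881752727808, 0.0, 256.6175745549908], [0.0, 482.5881752727808, 194.25925223934902], [0.0, 0.0, 1.0]] [-0.05117006  0.          0.          0.          0.        ] [[0.017, -0.996, 0.089, 0.46], [-1.0, -0.017, -0.004, -0.13], [0.006, -0.089, -0.996, 1.513], [0.0, 0.0, 0.0, 1.0]]
side [[369.5877009762496, 0.0, 255.22735843022247], [0.0, 369.5877009762496, 189.75842674249904], [0.0, 0.0, 1.0]] [0.0105712 0.        0.        0.        0.       ] [[0.692, -0.393, 0.606, -0.221], [-0.722, -0.403, 0.563, -0.873], [0.023, -0.827, -0.562, 0.829], [0.0, 0.0, 0.0, 1.0]]
```

View pics/top0.png

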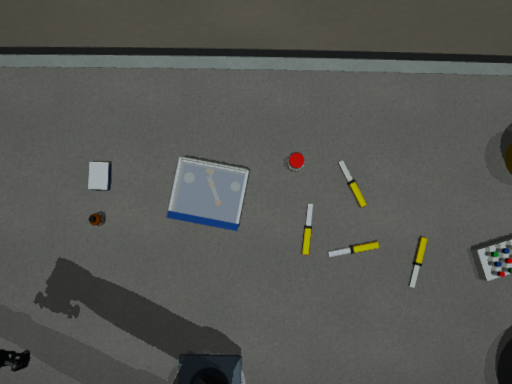

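View pics/side0.png

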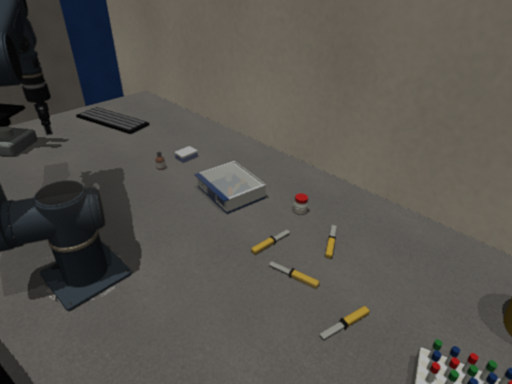

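Four look-alike tools in the top view: handles/blades at (307,230), (353,184), (354,249) and (418,262). Left on the robot is +y, which is a smaller column, so I choose (307,230), with its blade pointing away from the robot. The drive is at about (208,193), with its blue front rail running (168,215)–(238,228).

```bash
cat > h.py <<'E'
import cv2,numpy as np
def ray(s,px):
    p=cv2.undistortPoints(np.float64(px).reshape(-1,1,2),s["mtx"],s["distortion"])[:,0]
    T=s["world_from_camera"]; d=np.c_[p,np.ones(len(p))]@T[:3,:3].T
    return T[:3,3],d
def onplane(s,px,z):
    o,d=ray(s,px); return o+d*((z-o[2])/d[:,2])[:,None]
def mask(s,lo,hi,box=None):
    h=cv2.cvtColor(np.ascontiguousarray(s["frame"]),cv2.COLOR_RGB2HSV); m=cv2.inRange(h,np.array(lo),np.array(hi))
    if box:
        k=np.zeros_like(m);x0,y0,x1,y1=box;k[y0:y1,x0:x1]=1;m=m*k
    return m
def rect(s,m,z):
    y,x=np.nonzero(m); P=onplane(s,np.c_[x,y],z)[:,:2]
    c,sz,a=cv2.minAreaRect((P*1000).astype(np.float32))
    return np.round(c,1),np.round(sz,1),a,cv2.boxPoints((c,sz,a)).round(1),P
E
python3 - <<'E'
from h import *
for n,tb,db in(("top",(295,195,325,262),(155,200,250,240)),("side",(240,225,295,258),(190,160,270,215))):
    s=dict(np.load(f"pics/{n}0.npz"))
    m=mask(s,(20,120,80),(35,255,255),tb); r=rect(s,m,.02 if n=="top" else .012); print(n,"handle",r[:3],m.sum()//255)
    m=mask(s,(0,0,130),(180,50,255),tb); r=rect(s,m,.01); print(n,"blade",r[:3])
    m=mask(s,(100,120,50),(130,255,255),db); r=rect(s,m,.064); print(n,"rail",r[:4])
    if n=="top":
        crop=s["frame"][140:270,150:330,::-1]; cv2.imwrite("pics/crop.png",cv2.resize(crop,None,fx=4.4,fy=4.4,interpolation=cv2.INTER_CUBIC))
        z=s["range_z"]; print(z[190:196:3,200:215:5],z[225,203],z[260,200])
E
```

```text
top handle (array([ 450.5, -292.6]), array([21.7, 81.9]), 84.507080078125) 190
top blade (array([ 533. , -301.2]), array([15.8, 66.9]), 84.71306610107422)
top rail (array([506.7,  25.3]), array([216. ,  21.1]), 80.14884948730469, array([[477.8, -79.2],
       [498.7, -82.9],
       [535.6, 129.9],
       [514.8, 133.5]], dtype=float32))
[[1.4483715 1.453394  1.454192 ]
 [1.4533743 1.4504883 1.4544183]] 1.510468 1.4970973
side handle (array([ 449.2, -289.3]), array([25.1, 90.8]), 84.2842788696289) 144
side blade (array([ 534.3, -298.3]), array([ 9.7, 55.9]), 80.70062255859375)
side rail (array([492.5, -26.8]), array([104.6,  18.1]), 77.11194610595703, array([[472. , -75.8],
       [489.6, -79.8],
       [513. ,  22.1],
       [495.4,  26.1]], dtype=float32))
```

View pics/crop.png

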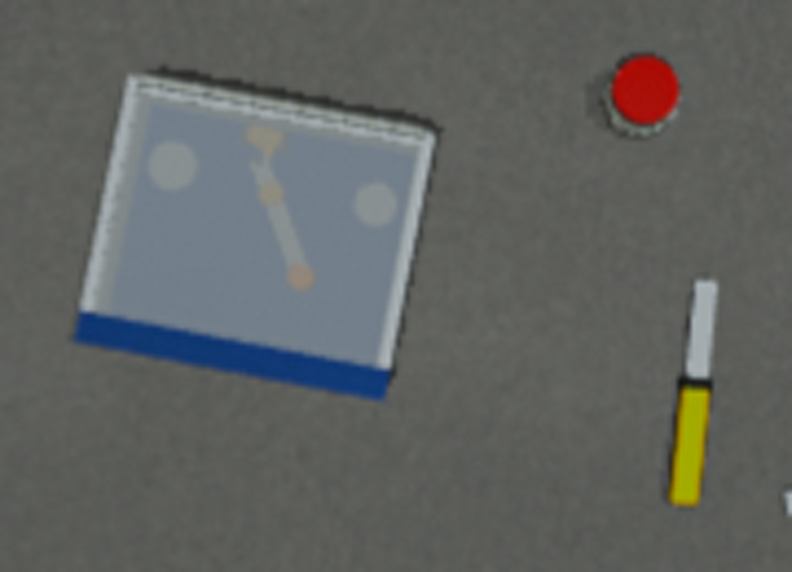

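The crop confirms it: a whole tool with the handle at crop (690,445) and the blade pointing up to (706,282). There is no other tool to its left. I'll move above it.

```bash
cat >> h.py <<'E'
def goto(x,y,z,yaw):
    """report shift in tool axes + turn needed (yaw = heading of held tool = -tool x)"""
    from workcell import manip
    s=manip.observe(); from scipy.spatial.transform import Rotation as R
    M=R.from_quat(s["tcp_rot"]).as_matrix(); h=np.arctan2(-M[1,0],-M[0,0])
    w=np.array([x,y,z])-s["tcp_pos"]
    print("t",s["time"],"pos",s["tcp_pos"].round(4),"head",h.round(4),"F",s["ft_force"].round(2),"w",round(s["gripper_width"],4),"grip",s["grip_force"])
    t=-(yaw-h); c,sn=np.cos(yaw),np.sin(yaw)
    X=np.array([-c,-sn,0]);Y=np.array([-sn,c,0]);print("need (after turn) xyz",[round(v,4) for v in(X@w,Y@w,-w[2])],"turn",round(t,4),"| now-axes",(M.T@w).round(4))
E
python3 -m pendant '{"plan": [[0,0,0,-0.15,0],[0,0,0,-0.057,0],[-0.0217,-0.0421,0,0,0],[-0.0217,-0.0421,0,0,0],[-0.0217,-0.0421,0,0,0],[-0.0217,-0.0421,0,0,0],[-0.0217,-0.0421,0,0,0],[-0.0217,-0.0421,0,0,0],[-0.0217,-0.0421,0,0,0],[-0.0217,-0.0421,0,0,0],[-0.0217,-0.0421,0,0,0],[-0.0217,-0.0421,0,0,0]]}'
python3 -m pendant '{"plan": [[-0.0217,-0.0421,0,0,0],[-0.0217,-0.0421,0,0,0],[-0.0217,-0.0421,0,0,0],[-0.0217,-0.0421,0,0,0],[-0.0217,-0.0421,0,0,0],[-0.0217,-0.0421,0,0,0],[-0.0217,-0.0421,0,0,0],[-0.0217,-0.0421,0,0,0],[0,0,0.03,0,0],[0,0,0.03,0,0],[0,0,0,0,0],[0,0,0,0,0]]}'
python3 - <<'E'
from h import *
from workcell import vision
goto(.4693,-.2945,.003,-.1)
s=vision.snapshot("wrist"); cv2.imwrite("pics/w1.png",s["frame"][...,::-1])
m=mask(s,(20,120,60),(35,255,255));n,l,st,c=cv2.connectedComponentsWithStats(m);print(st,c)
for i in range(1,n):
    if st[i,4]>300: print(i,rect(s,(l==i).astype(np.uint8),.02)[:3])
E
```

```text
time: 1.3
tcp_pos: [0.3326, 0.0581, 0.2311]
tcp_rot: [0.05, 0.999, 0.0, 0.0]
ft_force: [0.8, -0.3, -0.1]
gripper_width: 0.0853
grip_force: 0.0
time: 2.5
tcp_pos: [0.4709, -0.2918, 0.1705]
tcp_rot: [0.05, 0.999, 0.001, -0.001]
ft_force: [0.2, -1.1, 0.4]
gripper_width: 0.0854
grip_force: 0.0
t 2.5 pos [ 0.4709 -0.2918  0.1705] head -0.0998 F [ 0.22 -1.13  0.41] w 0.0854 grip 0.0
need (after turn) xyz [np.float64(0.0014), np.float64(-0.0028), np.float64(0.1675)] turn 0.0002 | now-axes [ 0.001  -0.0031  0.1675]
[[     0      0    512    384 193157]
 [   240    117     21     81   1655]
 [    39    142     72     40   1430]
 [   115    147      1      1      1]
 [   117    151      1      1      1]
 [   104    261     22     24    293]
 [   152    305     10     14     71]] [[257.13770146 191.84759548]
 [250.1836858  156.93172205]
 [ 74.51398601 162.24685315]
 [115.         147.        ]
 [117.         151.        ]
 [114.10921502 271.52901024]
 [156.64788732 311.76056338]]
1 (array([ 447.2, -291.4]), array([20.5, 81.6]), 84.75790405273438)
2 (array([ 432.6, -474.3]), array([21. , 79.2]), 11.900960922241211)
```

```bash
python3 -m pendant '{"plan": [[0.003,-0.002,0.03,0,0],[0,0,0.04,0,0],[0,0,0.04,0,0],[0,0,0.03,0,0],[0,0,0.02,0,0],[0,0,0.0075,0,0],[0,0,0,0,0],[0,0,0,0,1],[0,0,0,0,1],[0,0,0,0,1],[0,0,0,0,1],[0,0,0,0,1]]}'
python3 -m pendant '{"plan": [[0,0,0,0,1],[0,0,0,0,1],[0,0,0,0,1],[0,0,0,0,1]]}'
python3 -c "
from h import *
goto(.468,-.294,.003,-.1)"
```

```text
time: 3.75
tcp_pos: [0.4693, -0.2948, 0.005]
tcp_rot: [0.05, 0.999, -0.001, 0.001]
ft_force: [1.5, 0.1, -1.3]
gripper_width: 0.0209
grip_force: 61.1
time: 4.15
tcp_pos: [0.4693, -0.2948, 0.0049]
tcp_rot: [0.05, 0.999, -0.001, 0.001]
ft_force: [0.1, 0.9, 5.3]
gripper_width: 0.0204
grip_force: 61.9
t 4.15 pos [ 0.4693 -0.2948  0.0049] head -0.0998 F [0.13 0.93 5.32] w 0.0204 grip 61.920204162597656
need (after turn) xyz [np.float64(0.0013), np.float64(0.0006), np.float64(0.0019)] turn 0.0002 | now-axes [0.0013 0.0006 0.0019]
```

```bash
python3 -m pendant '{"plan": [[0,0,-0.015,0,1],[0,0,-0.045,0,1],[0,0,-0.045,0.072,1],[0.0177,0.0357,0,0,1],[0.0177,0.0357,0,0,1],[0.0177,0.0357,0,0,1],[0.0177,0.0357,0,0,1],[0.0177,0.0357,0,0,1],[0.0177,0.0357,0,0,1],[0.0177,0.0357,0,0,1],[0.0177,0.0357,0,0,1],[0.0177,0.0357,0,0,1]]}'
python3 -m pendant '{"plan": [[0,0,0.02,0,1],[0,0,0.02,0,1],[0,0,0.02,0,1],[0,0,0,0,1],[0,0,0,0,1]]}'
python3 - <<'E'
from h import *
from workcell import vision
goto(.3672,.0495,.046,-.172)
for n in("wrist","side","top"):
    s=vision.snapshot(n); cv2.imwrite(f"pics/{n}2.png",s["frame"][...,::-1]); np.savez(f"pics/{n}2.npz",**s)
a=cv2.imread("pics/wrist2.png");b=cv2.imread("pics/side2.png")[130:250,130:290]
cv2.imwrite("pics/c2.png",np.hstack([cv2.resize(a,(400,300)),cv2.resize(b,(400,300),interpolation=cv2.INTER_CUBIC)]))
E
```

```text
time: 5.35
tcp_pos: [0.3652, 0.051, 0.1088]
tcp_rot: [0.086, 0.996, 0.0, -0.0]
ft_force: [0.7, 0.1, -0.5]
gripper_width: 0.0207
grip_force: 61.2
time: 5.85
tcp_pos: [0.3658, 0.0497, 0.0488]
tcp_rot: [0.086, 0.996, -0.0, -0.001]
ft_force: [-0.1, -0.0, -0.1]
gripper_width: 0.0205
grip_force: 61.2
t 5.85 pos [0.3658 0.0497 0.0488] head -0.1718 F [-0.11 -0.04 -0.1 ] w 0.0205 grip 61.24973773956299
need (after turn) xyz [np.float64(-0.0014), np.float64(0.0001), np.float64(0.0028)] turn 0.0002 | now-axes [-0.0014  0.0001  0.0028]
```

View pics/c2.png

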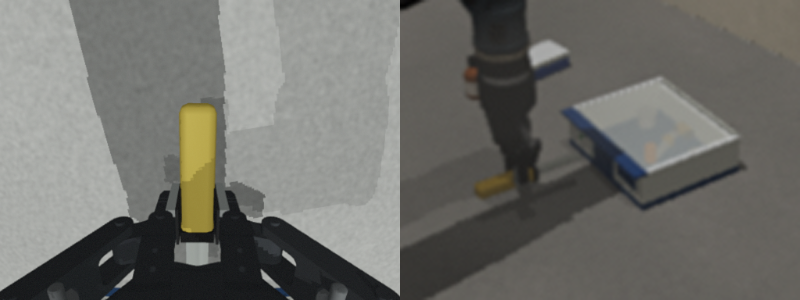

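The wrist view (left half) shows the handle gripped straight, at (197,165). The side view (right half) shows the tool level, with the blade aimed at the notch around (615,175). I'll check the tool's level and height, and the notch height, from depth.

Run:
```python
from h import *
def cloud(s):
    v,u=np.mgrid[0:384,0:512]; o,d=ray(s,np.c_[u.ravel(),v.ravel()]); return (o+d*s["range_z"].reshape(-1,1)).reshape(384,512,3)
o=np.array([.5938,.0102]);c,sn=np.cos(-.172),np.sin(-.172);R=np.array([[c,sn],[-sn,c]])
s=dict(np.load("pics/wrist2.npz"));P=cloud(s);m=mask(s,(20,100,60),(35,255,255))>0;m=cv2.erode(m.astype(np.uint8),np.ones((5,5)))>0
p=P[m];p=p[(p[:,2]>.03)];L=(p[:,:2]-o)@R.T
print("handle",len(p),"x",L[:,0].min(),L[:,0].max(),"y",L[:,1].min(),L[:,1].max())
k=p[:,2]>.055;print(np.polyfit(L[k,0]+.23,p[k,2],1),np.polyfit(L[k,0],L[k,1],1))
for n in("side","top"):
    s=dict(np.load(f"pics/{n}2.npz"));P=cloud(s);L=(P[...,:2]-o)@R.T
    m=(abs(L[...,1])<.02)&(L[...,0]>-.21)&(L[...,0]<-.105)&(P[...,2]>.03)
    for a in np.arange(-.21,-.105,.01):
        k=m&(abs(L[...,0]-a)<.005)
        if k.any(): print(n,round(a,3),k.sum(),np.median(P[k],0).round(4)[2],np.median(L[k][:,1]).round(4))
    b=(L[...,0]>-.12)&(L[...,0]<.12)&(abs(L[...,1])<.13)&(P[...,2]>.03)
    w=mask(s,(0,0,120),(180,60,255))>0
    print(n,"unit ext",np.percentile(L[b],[0.5,99.5],axis=0).round(4).tolist(),np.median(P[b][:,2]))
```

```text
handle 6469 x -0.3073214672323884 -0.2130921765282618 y -0.009825821806226225 0.00998586443143903
[-0.0478784   0.06291026] [-0.00345454 -0.00072539]
side -0.21 15 0.0645 -0.0107
side -0.2 27 0.2368 -0.0148
side -0.19 14 0.0575 -0.0075
side -0.18 8 0.056 -0.0014
side -0.17 7 0.0545 -0.0019
side -0.16 11 0.0554 -0.0025
side -0.15 8 0.0561 -0.0026
side -0.14 8 0.0548 0.0009
side -0.13 2 0.0546 0.001
side unit ext [[-0.102, -0.1092], [0.0869, 0.109]] 0.06300385085745897
top -0.21 52 0.5125 -0.0019
top -0.2 115 0.5062 -0.0012
top -0.19 167 0.4204 -0.0012
top -0.18 19 0.056 -0.0015
top -0.17 18 0.0561 -0.0018
top -0.16 19 0.0556 -0.0015
top -0.15 16 0.0548 -0.0
top -0.14 19 0.0569 -0.0015
top -0.13 6 0.0596 -0.0027
top unit ext [[-0.099, -0.1074], [0.0896, 0.1076]] 0.06359348379124419
```

```bash
python3 -m pendant '{"plan": [[0,0.001,0.004,0,1],[0,0,0,0,1],[-0.015,0,0,0,1],[-0.015,0,0,0,1],[-0.015,0,0,0,1],[-0.015,0,0,0,1],[-0.012,0,0,0,1],[0,0,0,0,1]]}'
python3 -m pendant '{"plan": [[0,0,-0.0085,0,1],[-0.0007,0,-0.0146,0,1],[-0.0022,0,-0.0144,0,1],[-0.0036,0,-0.0141,0,1],[0,0,0,0,1]]}'
python3 - <<'E'
from h import *
from workcell import vision
goto(.5,0,.046,-.172)
s=vision.snapshot("side"); cv2.imwrite("pics/c3.png",cv2.resize(s["frame"][100:250,130:330,::-1],(800,600),interpolation=cv2.INTER_CUBIC))
E
```

```text
time: 6.8
tcp_pos: [0.4391, 0.038, 0.0452]
tcp_rot: [0.086, 0.996, -0.0, 0.001]
ft_force: [-1.1, 0.5, -1.1]
gripper_width: 0.0206
grip_force: 61.2
time: 7.3
tcp_pos: [0.4453, 0.0372, 0.099]
tcp_rot: [0.086, 0.996, 0.0, 0.002]
ft_force: [-0.4, -0.1, 0.0]
gripper_width: 0.0205
grip_force: 61.2
t 7.3 pos [0.4453 0.0372 0.099 ] head -0.1717 F [-0.39 -0.13  0.02] w 0.0205 grip 61.185951232910156
need (after turn) xyz [np.float64(-0.0603), np.float64(-0.0273), np.float64(0.053)] turn 0.0003 | now-axes [-0.0601 -0.0273  0.0532]
```

View pics/c3.png

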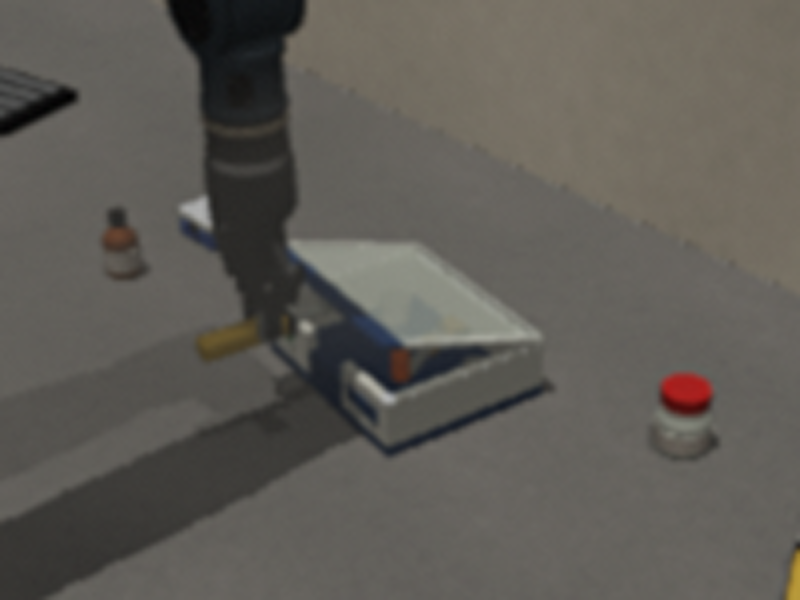

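The cover's blue rail is up, running (290,250)–(400,365), and it rests on the blade. I'll carry on along the arc.

```bash
python3 -m pendant '{"plan": [[-0.005,0,-0.0137,0,1],[-0.0064,0,-0.0131,0,1],[-0.0076,0,-0.0124,0,1],[-0.0088,0,-0.0116,0,1],[-0.010,0,-0.0107,0,1],[-0.011,0,-0.0096,0,1],[-0.0119,0,-0.0085,0,1],[-0.0127,0,-0.0073,0,1],[-0.0133,0,-0.006,0,1],[-0.0139,0,-0.0046,0,1],[-0.0142,0,-0.0032,0,1],[-0.0145,0,-0.0018,0,1]]}'
python3 -m pendant '{"plan": [[-0.0146,0,0,0,1],[-0.014,0,0,0,1],[0,0,0,0,1]]}'
python3 - <<'E'
from h import *
from workcell import vision
goto(.5,0,.046,-.172)
s=vision.snapshot("side"); cv2.imwrite("pics/c4.png",cv2.resize(s["frame"][70:250,110:350,::-1],(800,600),interpolation=cv2.INTER_CUBIC))
E
```

```text
time: 8.55
tcp_pos: [0.5715, 0.0152, 0.199]
tcp_rot: [0.086, 0.996, 0.0, -0.0]
ft_force: [-1.5, 0.1, -0.4]
gripper_width: 0.0205
grip_force: 61.2
time: 8.85
tcp_pos: [0.6005, 0.0099, 0.1979]
tcp_rot: [0.086, 0.996, -0.0, -0.0]
ft_force: [-0.0, 0.5, -0.6]
gripper_width: 0.0202
grip_force: 61.2
t 8.85 pos [0.6005 0.0099 0.1979] head -0.172 F [-0.03  0.55 -0.61] w 0.0202 grip 61.22972846031189
need (after turn) xyz [np.float64(0.0973), np.float64(-0.027), np.float64(0.1519)] turn -0.0 | now-axes [ 0.0972 -0.027   0.1519]
```

View pics/c4.png

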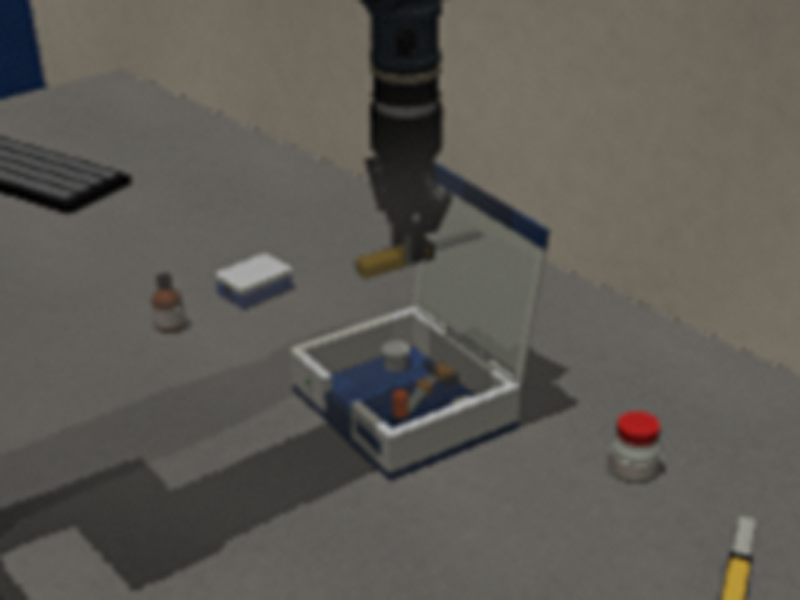

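The cover now stands fully open, its rail at (440,170)–(545,240), tilted slightly past vertical. Next I retreat and lay the tool back where it was.

```bash
python3 -m pendant '{"plan": [[0.02,0,0,0,1],[0.043,0,0,0,1],[0.043,0,0,0,1],[0.03,0,0,0,1],[0,-0.045,0,0,1],[0,-0.045,0,0,1],[0,-0.045,0,0,1],[0,-0.045,0,0,1],[0,-0.045,0,0,1],[0,-0.045,0,0,1],[0,-0.045,0,0,1],[0,0,0,0,1]]}'
python3 -c "
from h import *
goto(.46,-.294,.0055,-.172)"
```

```text
time: 10.1
tcp_pos: [0.4099, -0.2813, 0.1985]
tcp_rot: [0.089, 0.996, -0.001, -0.0]
ft_force: [0.3, 0.5, -1.2]
gripper_width: 0.0203
grip_force: 61.2
t 10.1 pos [ 0.4099 -0.2813  0.1985] head -0.1784 F [ 0.32  0.47 -1.21] w 0.0203 grip 61.22554421424866
need (after turn) xyz [np.float64(-0.0515), np.float64(-0.004), np.float64(0.193)] turn -0.0064 | now-axes [-0.0515 -0.0031  0.193 ]
```

```bash
python3 -m pendant '{"plan": [[-0.025,0,0.035,0,1],[-0.0265,0,0.04,0,1],[0,0,0.045,0,1],[0,0,0.035,0,1],[0,0,0.02,0,1],[0,0,0.010,0,1],[0,0,0.006,0,1],[0,0,0.0015,0,1],[0,0,0,0,1]]}'
python3 -c "
from h import *
goto(.46,-.294,.005,-.172)"
```

```text
time: 11.0
tcp_pos: [0.4634, -0.2863, 0.0079]
tcp_rot: [0.086, 0.996, -0.001, 0.001]
ft_force: [1.1, 0.3, -0.4]
gripper_width: 0.0202
grip_force: 61.2
t 11.0 pos [ 0.4634 -0.2863  0.0079] head -0.1717 F [ 1.14  0.28 -0.45] w 0.0202 grip 61.21585249900818
need (after turn) xyz [np.float64(0.002), np.float64(-0.0082), np.float64(0.0029)] turn 0.0003 | now-axes [ 0.002  -0.0082  0.0029]
```

```bash
python3 -m pendant '{"plan": [[0,0,0.003,0,1],[0,0,0,0,1],[0,0,0,0,0.7],[0,0,0,0,0.5],[0,0,0,0,0.3],[0,0,0,0,0.3],[0,0,0,0,0.3],[0,0,-0.02,0,0.3],[0,0,-0.05,0,0.3],[0,0,-0.05,0,0.3],[0,0,-0.04,0,1],[0,0,0,0,1]]}'
python3 - <<'E'
from h import *
from workcell import vision
o=np.array([.5938,.0102]);c,sn=np.cos(-.172),np.sin(-.172);A=np.array([[c,-sn],[sn,c]])
P=o+A@np.array([-.029,-.068]);print(P);goto(*P,.18,-.172)
s=vision.snapshot("top");m=mask(s,(20,120,60),(35,255,255),(280,190,335,265));print(m.sum()//255)
if m.any():print(rect(s,m,.02)[:3])
E
```

```text
time: 12.2
tcp_pos: [0.466, -0.2885, 0.1717]
tcp_rot: [0.086, 0.996, -0.004, 0.006]
ft_force: [-0.2, -0.7, 0.4]
gripper_width: 0.0319
grip_force: 0.0
[ 0.5535895  -0.05183318]
t 12.2 pos [ 0.466  -0.2885  0.1717] head -0.1717 F [-0.23 -0.67  0.42] w 0.0319 grip 0.0
need (after turn) xyz [np.float64(-0.0458), np.float64(0.2482), np.float64(-0.0083)] turn 0.0003 | now-axes [-0.046   0.2481 -0.0095]
10
(array([ 452.4, -276.7]), array([ 5.8, 12.7]), 72.08335876464844)
```

```bash
python3 -m pendant '{"plan": [[-0.0076,0.0414,0,0,1],[-0.0076,0.0414,0,0,1],[-0.0076,0.0414,0,0,1],[-0.0076,0.0414,0,0,1],[-0.0076,0.0414,0,0,1],[-0.0076,0.0412,0,0,1],[0,0,0,0,1]]}'
python3 - <<'E'
from h import *
from workcell import vision
o=np.array([.5938,.0102]);c,sn=np.cos(-.172),np.sin(-.172);A=np.array([[c,-sn],[sn,c]])
P=o+A@np.array([-.029,-.068]);goto(*P,.028,-.172)
s=dict(np.load("pics/top0.npz"));print("roller",(onplane(s,[[218.2,202.7]],.051)[0,:2]-o)@A)
s=vision.snapshot("top");m=mask(s,(20,120,60),(35,255,255),(280,190,335,265));print(m.sum()//255,rect(s,m,.02)[:3])
s=vision.snapshot("side");m=mask(s,(3,120,60),(14,255,255),(200,160,270,215));print("side roller",m.sum()//255,(rect(s,m,.037)[4].mean(0)-o)@A)
cv2.imwrite("pics/c5.png",cv2.resize(s["frame"][100:280,150:390,::-1],(800,600),interpolation=cv2.INTER_CUBIC))
E
```

```text
time: 12.95
tcp_pos: [0.5498, -0.044, 0.1611]
tcp_rot: [0.083, 0.997, 0.001, -0.002]
ft_force: [-0.7, -0.5, 0.0]
gripper_width: 0.0
grip_force: 0.0
t 12.95 pos [ 0.5498 -0.044   0.1611] head -0.1652 F [-0.65 -0.46  0.02] w 0.0 grip 0.0
need (after turn) xyz [np.float64(-0.0051), np.float64(-0.0071), np.float64(0.1331)] turn 0.0068 | now-axes [-0.0055 -0.0074  0.133 ]
roller [-0.0262506  -0.03551875]
206 (array([ 445.4, -283.5]), array([23.1, 83.9]), 79.74678039550781)
side roller 25 [-0.03044926 -0.03457437]
```

View pics/c5.png

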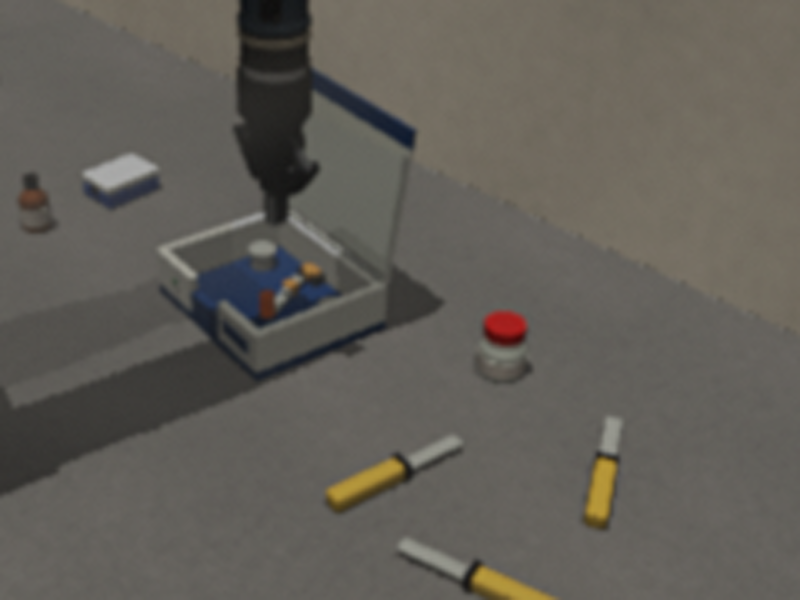

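The tool lies flat on the bench, clear of the unit, at (390,475). The cover stays open and the roller is at rest at (267,303). I'll align and go down to the right of the roller.

```bash
python3 -m pendant '{"plan": [[-0.005,-0.0072,0,0.0068,1],[0,0,0.035,0,1],[0,0,0.035,0,1],[0,0,0.02,0,1],[0,0,0,0,1]]}'
python3 - <<'E'
from h import *
o=np.array([.5938,.0102]);c,sn=np.cos(-.172),np.sin(-.172);A=np.array([[c,-sn],[sn,c]])
goto(*(o+A@np.array([-.029,-.068])),.028,-.172)
E
```

```text
time: 13.55
tcp_pos: [0.5498, -0.0583, 0.0687]
tcp_rot: [0.091, 0.996, 0.0, -0.004]
ft_force: [-1.3, -0.9, 0.1]
gripper_width: -0.0
grip_force: 0.0
t 13.55 pos [ 0.5498 -0.0583  0.0687] head -0.1819 F [-1.35 -0.94  0.13] w -0.0 grip 0.0
need (after turn) xyz [np.float64(-0.0026), np.float64(0.007), np.float64(0.0407)] turn -0.0099 | now-axes [-0.0029  0.0071  0.0407]
```

```bash
python3 -m pendant '{"plan": [[-0.002,0.006,0,-0.0099,1],[0,0,0,0,1],[0,0,0,0,1],[0,0,0,0,1]]}'
python3 - <<'E'
from h import *
o=np.array([.5938,.0102]);c,sn=np.cos(-.172),np.sin(-.172);A=np.array([[c,-sn],[sn,c]])
goto(*(o+A@np.array([-.029,-.068])),.028,-.172)
E
```

```text
time: 13.95
tcp_pos: [0.5577, -0.0516, 0.0751]
tcp_rot: [0.084, 0.996, -0.0, 0.001]
ft_force: [0.9, -0.4, -0.5]
gripper_width: 0.0003
grip_force: 0.0
t 13.95 pos [ 0.5577 -0.0516  0.0751] head -0.1687 F [ 0.88 -0.39 -0.55] w 0.0003 grip 0.0
need (after turn) xyz [np.float64(0.004), np.float64(-0.0009), np.float64(0.0471)] turn 0.0033 | now-axes [ 0.0042 -0.0009  0.0471]
```

```bash
python3 -m pendant '{"plan": [[0,0,0,0,1],[0,0,0,0,1]]}'
python3 -m pendant '{"plan": [[0.004,0,0.025,0.003,1],[0,0,0,0,1],[0,0,0,0,1],[0,0,0,0,1]]}'
python3 - <<'E'
from h import *
o=np.array([.5938,.0102]);c,sn=np.cos(-.172),np.sin(-.172);A=np.array([[c,-sn],[sn,c]])
goto(*(o+A@np.array([-.029,-.068])),.028,-.172)
E
```

```text
time: 14.15
tcp_pos: [0.5569, -0.0514, 0.0739]
tcp_rot: [0.084, 0.996, -0.0, 0.0]
ft_force: [-0.5, -1.2, 0.6]
gripper_width: -0.0
grip_force: 0.0
time: 14.55
tcp_pos: [0.5532, -0.0508, 0.0492]
tcp_rot: [0.086, 0.996, -0.0, 0.001]
ft_force: [0.9, 0.4, -0.0]
gripper_width: -0.0
grip_force: 0.0
t 14.55 pos [ 0.5532 -0.0508  0.0492] head -0.1716 F [ 0.86  0.38 -0.04] w -0.0 grip 0.0
need (after turn) xyz [np.float64(-0.0006), np.float64(-0.001), np.float64(0.0212)] turn 0.0004 | now-axes [-0.0005 -0.001   0.0212]
```

```bash
python3 -m pendant '{"plan": [[0,0,0.021,0,1],[0,0,0,0,1],[0,0,0,0,1],[0.001,0.01,0,0,1],[0.001,0.01,0,0,1],[0.001,0.01,0,0,1],[0.001,0.01,0,0,1],[0,0.01,0,0,1],[0,0.005,0,0,1],[0,0,0,0,1],[0,0,0,0,1]]}'
python3 - <<'E'
from h import *
from workcell import vision
o=np.array([.5938,.0102]);c,sn=np.cos(-.172),np.sin(-.172);A=np.array([[c,-sn],[sn,c]])
goto(*(o+A@np.array([-.033,-.0045])),.028,-.172)
for n in("side","top"):
    s=vision.snapshot(n);m=mask(s,(3,110,50),(14,255,255),(200,160,270,215) if n=="side" else (165,150,250,235));print(n,m.sum()//255,(rect(s,m,.037 if n=="side" else .051)[4].mean(0)-o)@A if m.any() else 0)
E
```

```text
time: 15.65
tcp_pos: [0.5556, 0.0033, 0.0273]
tcp_rot: [0.086, 0.996, -0.002, -0.002]
ft_force: [-5.4, -6.4, 1.2]
gripper_width: -0.0002
grip_force: 3.0
t 15.65 pos [0.5556 0.0033 0.0273] head -0.1716 F [-5.41 -6.37  1.24] w -0.0002 grip 2.9864126443862915
need (after turn) xyz [np.float64(-0.0035), np.float64(0.0088), np.float64(-0.0007)] turn 0.0004 | now-axes [-0.0035  0.0088 -0.0007]
side 6 [-0.04149939  0.00945031]
top 0 0
```

```bash
python3 -m pendant '{"plan": [[0,0.005,0,0,1],[0,0.004,0,0,1],[0,0,0,0,1],[0,0,0,0,1],[0,0,0,0,1]]}'
python3 - <<'E'
from h import *
from workcell import vision
o=np.array([.5938,.0102]);c,sn=np.cos(-.172),np.sin(-.172);A=np.array([[c,-sn],[sn,c]])
goto(*(o+A@np.array([-.033,-.0045])),.028,-.172)
ims=[]
for n,b in(("side",(195,150,275,210)),("top",(160,140,260,240)),("wrist",(0,0,512,384))):
    s=vision.snapshot(n);np.savez(f"pics/{n}6.npz",**s);ims.append(cv2.resize(s["frame"][b[1]:b[3],b[0]:b[2],::-1],(400,300),interpolation=cv2.INTER_CUBIC))
    m=mask(s,(3,110,50),(14,255,255),b);y,x=np.nonzero(m);print(n,len(x),x.mean() if len(x) else 0,y.mean() if len(x) else 0)
cv2.imwrite("pics/c6.png",np.vstack([np.hstack(ims[:2]),np.hstack([ims[2],ims[2]*0])]))
E
```

```text
time: 16.25
tcp_pos: [0.5575, 0.0117, 0.0274]
tcp_rot: [0.086, 0.996, -0.003, -0.002]
ft_force: [-4.4, -5.9, 1.0]
gripper_width: 0.0003
grip_force: 3.1
t 16.25 pos [0.5575 0.0117 0.0274] head -0.1722 F [-4.36 -5.94  1.03] w 0.0003 grip 3.135923221707344
need (after turn) xyz [np.float64(-0.003), np.float64(0.0002), np.float64(-0.0006)] turn -0.0002 | now-axes [-0.003   0.0002 -0.0006]
side 5 220.0 185.8
top 0 0 0
wrist 1459 297.5729952021933 259.40027416038384
```

View pics/c6.png

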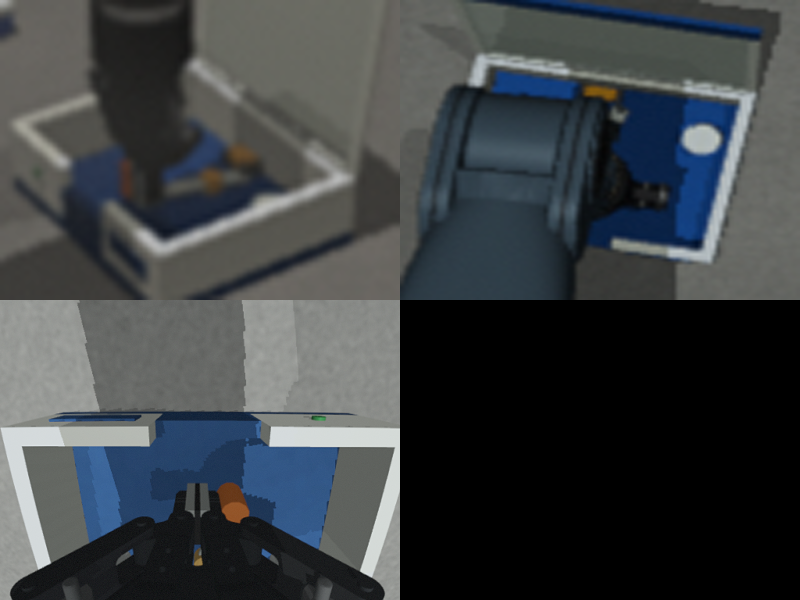

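The wrist panel (bottom left) shows the roller against the left side of the closed fingers, its top disc at panel (236,512). In the side panel the arm has swung left, with the roller at (125,175). I'll compute its angle.

Run:
```python
from h import *
o=np.array([.5938,.0102]);c,sn=np.cos(-.172),np.sin(-.172);A=np.array([[c,-sn],[sn,c]])
s=dict(np.load("pics/wrist6.npz"));m=mask(s,(3,110,50),(18,255,255))
z=s["range_z"];v,u=np.nonzero(m);oo,d=ray(s,np.c_[u,v]);P=oo+d*z[v,u][:,None];L=(P[:,:2]-o)@A
k=abs(P[:,2]-.051)<.003;print(k.sum(),"top mean",L[k].mean(0),L[k].min(0),L[k].max(0))
r=L[k].mean(0)-[.03,0];print("q",.55+np.arctan2(r[1],-r[0]),np.hypot(*r))
```

```text
767 top mean [-0.03903946  0.01811426] [-0.04562543  0.00894672] [-0.02982559  0.02647871]
q 0.8065917622708794 0.07137627999496649
```

```bash
python3 -m pendant '{"plan": [[0,0.001,0,0,1],[0,0,0,0,1],[0,0,0,0,1],[0,0,0,0,1],[0,0,0,0,1],[0,0,0,0,1]]}' && python3 -c "
from workcell import job
print(job.finish_job())"
```

```text
time: 17.0
tcp_pos: [0.5578, 0.0125, 0.0274]
tcp_rot: [0.086, 0.996, -0.003, -0.002]
ft_force: [-4.4, -5.0, 1.1]
gripper_width: -0.0001
grip_force: 3.2
the job is handed in; nothing more can be done
None
```

I've handed the job in at 17 s: the cover stands fully open (about 1.7 rad by my estimate), the pry tool lies on the bench clear of the unit, and the fingers are holding the roller back at about 0.82 rad, past the catch.

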